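# Swap the spent cartridge in the loading dock

### The arm

A 6-joint arm with a two-finger parallel gripper is mounted at the origin on the work surface. World frame = base frame: x ahead of the robot, y to its left, z up, the work surface at z = 0. Lengths are in m, angles in degrees, forces in N, time in s.
With the tool pointing down it reaches from about 0.3 to 0.775 m from the base axis. Payload 14.6 kg.
Tool frame: the origin (TCP) lies on the centre line of the jaws, within the pads' length; the fingertips stand 19 mm ahead of it and the grasp point (between the pads) is the TCP; z points along the fingers, y is the line along which they close (so a half turn about z gives the same grasp; the last joint's range is limited). The gripper opens to 85 mm and grips with 20 to 120 N. Pads are 22 mm wide; open, the fingers measure 114 mm over their backs; the gripper's body (76 mm by 85 mm) begins 54 mm behind the grasp point. The pads swing forward as they close: fully open they stand 13 mm farther back than shut.
Start: joints at [66.2, 17.183, 87.147, -0, 75.671, -3.816], TCP at [0.188, 0.517, 0.223] pointing down, gripper open.
Joint ranges: [-173.82, 173.82], [-45.26, 126.66], [13.44, 144.39], [-59.66, 239.66], [0, 175.72], [-146.38, 146.38]. Speed limits (degrees/s): [127.2, 127.2, 147.25, 180, 180, 180].

### API

Orientations are given as a 3x3 rotation matrix whose columns are the frame's x, y, z axes.
In Python, from station import bot gives the robot as it stands. The module is installed in compiled form; this text tells all that it offers.
- The arm moves only by the tool servo_tool, never from a script. Its argument "increments" is one flat list of numbers, 5 for each row, row after row: the opening, from 0 (shut) to 1 (fully open), then the shift along the tool's x, y, z in mm, then the turn about the tool's z in rad. A call has 1 to 20 rows; each row is the pose to reach, as a shift and turn from the pose commanded when the call began, along the tool's axes at that moment; what a row does not reach only later rows make up. A row lasts 1/10 s, in which the tool goes at most 50 mm and 8.59 degrees, less where a joint would pass 70% of its speed; a pose out of reach is approached as far as the arm can. A call with a gripper value outside its range is refused whole. The fingers move at their own pace and stop on an object; "grip_force" is the grip in N (left out, the last holds). Time passes only in rows, so rows that repeat a pose let the fingers close. It gives the time, the measured TCP pose, the force, the opening and the grip force at its end, in the units of the state.
- bot.get_obs(): the state, without advancing time (a new reading comes with each control period).
- bot.snapshot(name): name is "scene" or "top" or "wrist"; returns a dict with "frame" (384x512x3 uint8, red, green, blue), "fx", "fy", "cx", "cy" (pixels), "extrinsics" (4x4, takes a point from camera to world coordinates). Camera axes: x right, y up, looking along -z (the intrinsics and any distortion apply to the point x, -y, -z); pixel columns grow to the right and rows downward; lengths in m; the calibration is good to about 2 mm. A picture is of the moment at which its call begins. There is no depth.
- bot.job_done(): hands the job in; it is judged then, once.
Trained networks look in the newest picture that a camera, given by its name, has taken for a name from the list of things; names that differ only in an ending like _2 or _b are one class to them, and where a whole thing is asked for, a point or a joint stands for the part that bears it (a point fixed in the world has none). Each returns a list of dicts, best first, with "confidence" (0 to 1); they miss things now and then, are a little off and sometimes report something else, mostly with a low value. They report only what shows in the picture. A call takes as long as a camera call.
- bot.recognise(camera, name): "bbox" ([left, top, right, bottom] in pixels, round what is visible of it).
The state is a dict: "t": time; "q": joint angles; "joint_vel": joint speeds; "joint_torque": joint torques, N m; "tcp_pos": TCP position; "tcp_rot": TCP orientation; "contact_force": force on the tool from outside, world axes, zero at the start; "ft_torque": the same for the moment, N m; "gripper_width": opening from 0.0 (shut) to 1.0 (fully open); "gripper_force": force on a finger pad.
Only numpy, scipy, OpenCV 4.12 (cv2) and the standard library are available. Lean on these libraries where they do the work, as an engineer would, in place of code of your own. Each camera call takes 0.05 s, during which the arm holds its last target. There are 200 camera calls.

### The job

One of the two cartridges locked in the loading dock is spent: it has a red top. Press that rail's orange catch so that the cartridge pops loose, slide it out and stand it upright in the yellow waste tray; then slide the fresh green-topped cartridge from the bench into the emptied rail until its catch clicks up behind it. Leave the good green cartridge locked in its rail and do not disturb the bottle or the blue rack.

Things in the scene. Friction and masses are not known exactly. Their poses are not given: they have to be found in the camera images.
- dock: black loading dock fixed to the bench, 250 x 256 mm, with two parallel aluminium rails at y = +50 mm (l) and -50 mm (r), rail floor 20 mm above the bench. Origin on the bench, midway under the two seated cartridges; x runs along the rails from the open mouths (x = -155 mm, robot's side) to the grey rear block (from x = 73 mm, 70 mm high), y to the left, z up
- seat_l (a point): centre of a cartridge that is home and latched in the left (+y) rail: dock x = 0, 35 mm above the rail floor. It can be pushed up to 5 mm farther in. A steel spring plunger behind it pushes it out (5.4 N when seated, 3 N at its end): a latched cartridge is pressed against the catch, an unlatched one pops about 15 mm out
- seat_r (a point): the same for the right (-y) rail. From dock x = -68 mm inwards both rails have lips over the cartridge's flange (channel 45 mm wide, 8 mm high; slot 29 mm; lip tops 13 mm above the rail floor): cartridges go in and out only by sliding along x, and fingers beside one must stay above the lips
- entry_l (a point): where a cartridge's centre lies when it stands on the open mouth of the left rail, clear of lips and catch: 115 mm outwards (dock -x) from seat_l, same height. Here (dock x = -150 to -68 mm) the rail is open above, between 13 mm high guides that narrow from about 62 to 45 mm
- entry_r (a point): the same for the right rail
- pad_l (a point): centre of the top of the orange thumb pad (22 x 24 mm, top 45 mm above the bench) of the left rail's catch, on the outer side of the left rail at dock x = -60 mm, y = +107 mm. Pressing it straight down lowers the orange nose that stands 5 mm out of the rail floor behind the seated cartridge
- pad_r (a point): the same for the right rail's catch, at dock y = -107 mm
- catch_l (a joint): how far the left catch is pressed down, in m: 0 up (locking), 0.008 fully down; the cartridge is let go at about 0.0055. Spring 2 to 3.6 N, with the rubbing of the cartridge about 7 N. It springs back up when let go, and is pushed down by a cartridge sliding in over its sloping front
- catch_r (a joint): the same for the right catch
- spent_center (a point): the spent cartridge, red top with four black pierced holes, red windows in its sides, latched in one of the rails at the start; a reagent cartridge: white, 76 mm long (its own x), 70 mm tall, upright body 24 mm wide (its own y) standing on a base flange 76 x 40 mm, 6 mm thick; the two ends are alike. About 120 g. This point is its centre, 35 mm above its underside. 
- good_center (a point): the good cartridge, green top, latched in the other rail; it must stay. It is a reagent cartridge: white, 76 mm long (its own x), 70 mm tall, upright body 24 mm wide (its own y) standing on a base flange 76 x 40 mm, 6 mm thick; the two ends are alike. About 120 g. This point is its centre, 35 mm above its underside. 
- fresh_center (a point): the fresh cartridge, green top, standing upright on the bench beside the dock; a reagent cartridge: white, 76 mm long (its own x), 70 mm tall, upright body 24 mm wide (its own y) standing on a base flange 76 x 40 mm, 6 mm thick; the two ends are alike. About 120 g. This point is its centre, 35 mm above its underside. 
- tray: yellow open waste tray fixed on the bench, on the other side of the dock from the fresh cartridge: 150 (x) x 120 (y) x 35 mm high, walls and floor 4 mm (floor's top 4 mm up). Origin at the centre of its underside
- bottle_center (a point): bystander: white capped reagent bottle, 48 mm diameter, 95 mm tall, beyond the work; this point is half-way up
- rack_center (a point): bystander: blue tube rack 85 x 85 x 30 mm with a small white tube, beyond the work; this point is 15 mm up

How it is judged (in metres and radians):
On the way, in this order (a step that is already met when the one before it is completed fails the run):
1. the spent cartridge is let go by its catch: more than 8 mm from its seat (distance of spent_center from where it was at the start of the episode above 0.008 m), for 0.1 s.
2. the spent cartridge stands upright in the waste tray, let go (x of spent_center in the frame of tray between -0.075 and 0.075 m and y of spent_center in the frame of tray between -0.06 and 0.06 m and z of spent_center in the frame of tray below 0.046 m and angle between spent_center's own z axis and vertical below 0.15 rad and contact force between spent and the fingers below 0.3 N and linear speed of spent below 0.01 m/s), for 0.2 s.
3. the fresh cartridge stands in the emptied rail, still short of the catch (x of fresh_center in the frame of dock between -0.14 and -0.05 m and z of fresh_center in the frame of dock below 0.062 m and (y of fresh_center in the frame of dock between 0.038 and 0.062 m or y of fresh_center in the frame of dock between -0.062 and -0.038 m)), for 0.1 s.
4. the fresh cartridge is home in the rail with the catch up behind it ((distance between fresh_center and seat_l below 0.005 m or distance between fresh_center and seat_r below 0.005 m) and value of joint each of catch_l, catch_r below 0.002 m), for 0.2 s.
At the end, for the whole second after the job is handed in: The fresh cartridge is latched in the emptied rail (centre within 5 mm of the seat, both catches up to within 2 mm), the good one is still latched in its own rail, and the spent one stands upright (within 0.15 rad) on the floor of the waste tray; all released and at rest (all of step 2 and all of step 4 and (distance between good_center and seat_l below 0.005 m or distance between good_center and seat_r below 0.005 m) and linear speed of fresh below 0.01 m/s); the robot touches nothing.
It fails at once if the good cartridge is unlatched or shifted by more than 10 mm (distance of good_center from where it was at the start of the episode above 0.01 m).
It fails at once if the bottle is moved by more than 20 mm (distance of bottle_center from where it was at the start of the episode above 0.02 m).
It fails at once if the tube rack is moved by more than 20 mm (distance of rack_center from where it was at the start of the episode above 0.02 m).
It also fails if it takes over 72 s, if anything falls off the work surface, if the arm or the gripper's body presses on something with over 40 N, if the wrist force passes 120 N, or if a joint passes its speed limit or range.

## Working session

There is one attempt and no reset: what is moved stays moved. The work goes in short steps, Python scripts to look and compute and a tool call to move; the robot and the scene stay as the last step left them, time stands still between calls to the robot, and variables do not carry over. Pictures are saved under pics/ and viewed, at most 10 in all, crops included, and the job is handed in when it is done.

Besides the shell and the picture viewer there is one more tool, called after "Request:" by a JSON object that holds its "fn" and its "kwargs", one argument or row to a line. servo_tool: Moves the arm, as the interface text tells. Its arguments: {"type":"object","properties":{"increments":{"type":"array"},"grip_force":{"type":"number"}},"required":["increments"]}

```bash
mkdir -p pics
cat > h.py <<'E'
import numpy as np, cv2
from station import bot
def ray(s,u,v):
    E=np.array(s["extrinsics"]); d=E[:3,:3]@np.array([(u-s["cx"])/s["fx"],-(v-s["cy"])/s["fy"],-1]); return E[:3,3],d
def at(s,u,v,z):
    o,d=ray(s,u,v); return o+d*(z-o[2])/d[2]
def proj(s,p):
    E=np.array(s["extrinsics"]); c=E[:3,:3].T@(np.array(p)-E[:3,3]); return s["cx"]-s["fx"]*c[0]/c[2], s["cy"]+s["fy"]*c[1]/c[2]
def save(s,n): cv2.imwrite("pics/"+n,s["frame"][...,::-1])
E
python3 - <<'E'
from h import *
o=bot.get_obs();print(o["t"],o["tcp_pos"],np.round(o["tcp_rot"],3).tolist())
for c in ["top","scene"]:
    s=bot.snapshot(c);save(s,c+"0.png");np.save(c+"0.npy",s,allow_pickle=True)
    print(c,s["fx"],s["cx"],s["cy"],np.round(s["extrinsics"],3).tolist())
    for n in ["dock","spent_center","good_center","fresh_center","tray","pad_l","pad_r","bottle_center","rack_center"]:
        print(n,[(np.round(d["bbox"]).tolist(),round(d["confidence"],2)) for d in bot.recognise(c,n)[:3]])
E
```

```text
0.0 [0.18787864 0.5166432  0.22291236] [[-0.94, 0.342, -0.0], [0.342, 0.94, -0.001], [0.0, -0.001, -1.0]]
top 464.7897630505972 255.37621157776462 174.45735792019332 [[-0.021, 0.995, -0.096, 0.462], [-1.0, -0.021, 0.007, -0.006], [0.005, 0.096, 0.995, 1.406], [0.0, 0.0, 0.0, 1.0]]
dock [([203.0, 147.0, 298.0, 236.0], 0.84)]
spent_center [([230.0, 166.0, 240.0, 196.0], 0.72), ([204.0, 146.0, 299.0, 234.0], 0.57), ([269.0, 196.0, 293.0, 207.0], 0.51)]
good_center [([266.0, 170.0, 273.0, 195.0], 0.48)]
fresh_center [([120.0, 207.0, 147.0, 234.0], 0.62)]
tray [([343.0, 194.0, 396.0, 249.0], 0.85)]
pad_l [([212.0, 194.0, 240.0, 204.0], 0.39), ([140.0, 116.0, 177.0, 146.0], 0.36)]
pad_r [([212.0, 194.0, 240.0, 204.0], 0.39), ([140.0, 116.0, 177.0, 146.0], 0.36)]
bottle_center [([337.0, 111.0, 357.0, 136.0], 0.57), ([204.0, 147.0, 296.0, 238.0], 0.29)]
rack_center [([139.0, 117.0, 178.0, 146.0], 0.82)]
scene 436.4746436515432 255.2873769567472 196.76903180619743 [[-0.436, -0.69, 0.578, 1.245], [0.9, -0.322, 0.295, 0.345], [-0.017, 0.649, 0.761, 0.931], [0.0, 0.0, 0.0, 1.0]]
dock [([195.0, 156.0, 317.0, 250.0], 0.91), ([225.0, 170.0, 249.0, 202.0], 0.55)]
spent_center [([255.0, 183.0, 280.0, 213.0], 0.66)]
good_center [([227.0, 170.0, 248.0, 202.0], 0.59)]
fresh_center [([381.0, 200.0, 406.0, 234.0], 0.9), ([194.0, 156.0, 321.0, 251.0], 0.68)]
tray [([138.0, 115.0, 200.0, 162.0], 0.81), ([256.0, 182.0, 278.0, 213.0], 0.69)]
pad_l [([226.0, 165.0, 236.0, 175.0], 0.56)]
pad_r [([226.0, 165.0, 236.0, 175.0], 0.56)]
bottle_center [([117.0, 184.0, 140.0, 222.0], 0.59), ([191.0, 155.0, 322.0, 254.0], 0.28)]
rack_center [([308.0, 267.0, 354.0, 319.0], 0.78), ([114.0, 184.0, 140.0, 221.0], 0.4)]
```

Run:
```python
import cv2
i=cv2.imread("pics/top0.png")[100:270,100:410]; cv2.imwrite("pics/top0c.png",cv2.resize(i,(775,425),interpolation=cv2.INTER_CUBIC))
i=cv2.imread("pics/scene0.png")[105:325,105:415]; cv2.imwrite("pics/scene0c.png",cv2.resize(i,(775,550),interpolation=cv2.INTER_CUBIC))
```

```text
(no output)
```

View pics/top0c.png

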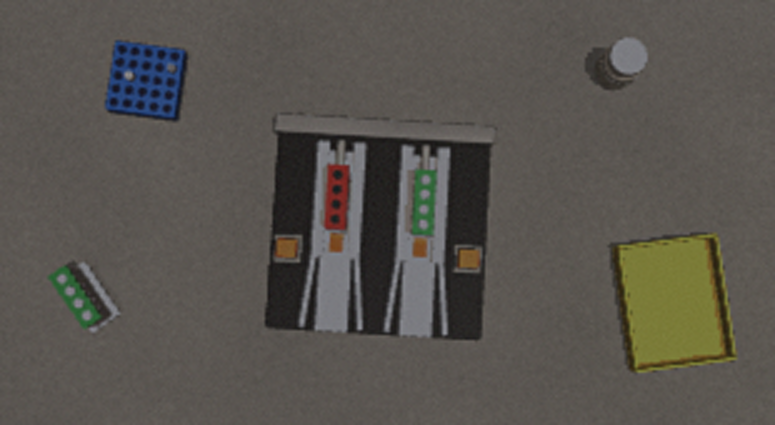

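View pics/scene0c.png

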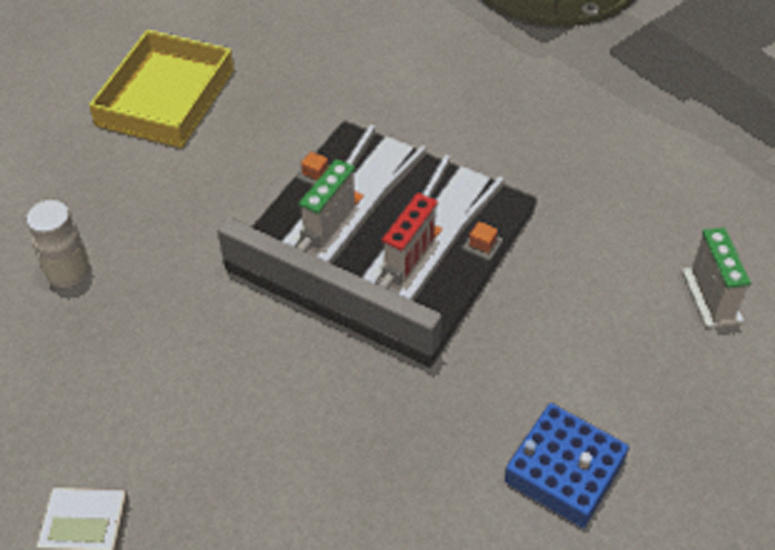

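Top view: the red (spent) cartridge is in the left rail (crop 337,198) and the good green one in the right rail (424,202). The fresh one is on the left bench (80,295), turned about 30°. The tray is on the right (675,302).

```bash
cat >> h.py <<'E'
H={"red":((0,110,60),(6,255,255)),"green":((40,90,40),(85,255,255)),"orange":((8,120,90),(20,255,255)),"yellow":((24,120,60),(35,255,255))}
def blobs(s,c,mn=15):
    hsv=cv2.cvtColor(s["frame"],cv2.COLOR_RGB2HSV); m=cv2.inRange(hsv,*H[c])
    m=cv2.morphologyEx(m,cv2.MORPH_CLOSE,np.ones((5,5)))
    n,l,st,ce=cv2.connectedComponentsWithStats(m)
    return [(ce[i],st[i],cv2.minAreaRect(np.argwhere(l==i)[:,::-1].astype(np.float32)),l==i) for i in range(1,n) if st[i][4]>=mn]
E
python3 - <<'E'
from h import *
for c in ["top","scene"]:
    s=np.load(c+"0.npy",allow_pickle=True).item()
    for k,zs in dict(red=[.09],green=[.09,.07],orange=[.045],yellow=[0,.035]).items():
        for ce,st,r,_ in blobs(s,k,8):
            if st[4]>5000: continue
            print(c,k,np.round(ce,1),st[4],[np.round(at(s,*ce,z)[:2],4).tolist() for z in zs], np.round(np.array(r[1]),1),round(r[2],1))
E
```

```text
top red [397.4  55.3] 27 [[0.9286, -0.4366]] [3.3 7.5] 59.0
top red [234.3 178.6] 224 [[0.5774, 0.0457]] [ 8.7 25.4] 3.4
top green [269.1 180.5] 208 [[0.5698, -0.0532], [0.5715, -0.0539]] [25.  8.] 90.0
top green [129.5 218.4] 210 [[0.4711, 0.3422], [0.4712, 0.3475]] [25.2  8.3] 56.3
top orange [234.  196.7] 34 [[0.5281, 0.0492]] [7. 4.] 90.0
top orange [214.1 198.8] 56 [[0.5232, 0.1073]] [7.6 7.1] 9.5
top orange [267.4 198.9] 30 [[0.5197, -0.0484]] [7. 4.] 90.0
top orange [383.6 204.6] 20 [[0.4959, -0.3882]] [16.3  1.1] 81.9
top orange [287.4 203. ] 54 [[0.5064, -0.1066]] [6. 7.] 90.0
top yellow [369.9 220.7] 2105 [[0.4493, -0.357], [0.4496, -0.3483]] [51.8 41.3] 81.9
scene red [269.6 195.8] 350 [[0.5874, 0.0503]] [16.4 29.8] 36.9
scene red [ 22.8 252.2] 55 [[0.9845, -0.3946]] [ 4. 11.] 90.0
scene green [235.1 178.9] 202 [[0.5727, -0.0561], [0.5567, -0.0657]] [ 8.5 25.1] 39.8
scene green [395.  207.7] 214 [[0.4919, 0.3462], [0.474, 0.3462]] [26.6  8.6] 65.6
scene orange [19.3 73.2] 2270 [[0.4064, -1.0161]] [ 55.5 105.8] 6.0
scene orange [156.9 134.6] 251 [[0.4742, -0.3799]] [14.3 47.3] 44.1
scene orange [180.1 143.4] 248 [[0.478, -0.2939]] [21.  50.1] 44.1
scene orange [230.4 170.6] 80 [[0.5142, -0.1043]] [9.5 9.5] 21.8
scene orange [297.7 198.9] 92 [[0.5307, 0.1065]] [ 9.6 10.2] 23.2
scene yellow [21.  16.5] 1609 [[0.0347, -1.4084], [0.0802, -1.3425]] [40. 57.] 90.0
scene yellow [171.5 139.1] 1093 [[0.4334, -0.362], [0.4639, -0.3355]] [47.9 36.7] 15.3
scene yellow [158.3 157.8] 10 [[0.5221, -0.3524], [0.5492, -0.3262]] [5.3 1.4] 11.3
```

```bash
cat >> h.py <<'E'
def inc(p,yaw=None,o=None):
    o=o or bot.get_obs(); R=np.array(o["tcp_rot"]); d=R.T@(np.array(p)-o["tcp_pos"])*1000
    cy=np.degrees(np.arctan2(R[1,0],R[0,0])); t=0 if yaw is None else -((yaw-cy+180)%360-180)
    return np.round(d,1).tolist(),round(float(np.radians(t)),4)
E
python3 -c "
from h import *
print(inc([.49,.04,.26],175.5))"
```

```text
([-446.8, -345.0, -36.5], -0.2702)
```

Request:
{"fn": "servo_tool", "kwargs": {
  "increments": [0,-447,-345,-37,-0.27,0,-447,-345,-37,-0.27,0,-447,-345,-37,-0.27,0,-447,-345,-37,-0.27,0,-447,-345,-37,-0.27,0,-447,-345,-37,-0.27,0,-447,-345,-37,-0.27,0,-447,-345,-37,-0.27,0,-447,-345,-37,-0.27,0,-447,-345,-37,-0.27,0,-447,-345,-37,-0.27,0,-447,-345,-37,-0.27,0,-447,-345,-37,-0.27,0,-447,-345,-37,-0.27,0,-447,-345,-37,-0.27,0,-447,-345,-37,-0.27],
  "grip_force": 30
}}

```text
t: 2.6
tcp_pos: [0.4898, 0.0408, 0.2606]
tcp_rot: [[-0.997, 0.077, 0.0], [0.077, 0.997, 0.0], [-0.0, 0.0, -1.0]]
contact_force: [-0.3, 0.1, 0.8]
gripper_width: -0.002
gripper_force: 0.0
```

Run:
```python
from h import *
o=bot.get_obs();print(o["t"],o["tcp_pos"],o["contact_force"],o["gripper_width"])
s=bot.snapshot("wrist");save(s,"w1.png");np.save("w1.npy",s,allow_pickle=True)
print(np.round(s["extrinsics"],3).tolist(),s["fx"])
for k,zs in dict(red=[.09],green=[.09],orange=[.045]).items():
    for ce,st,r,_ in blobs(s,k,80):
        print(k,np.round(ce,1),st[4],[np.round(at(s,*ce,z)[:2],4).tolist() for z in zs], np.round(np.array(r[1]),1),round(r[2],1))
for n,p in dict(padl=[.5232,.1073,.045],seatl=[.5775,.0461,.09]).items(): print(n,proj(s,p))
```

```text
2.6 [0.48979432 0.04078705 0.26061133] [-0.25773231  0.1050059   0.77387348] -0.0022601819879160367
[[0.077, -0.948, -0.308, 0.411], [0.997, 0.073, 0.024, 0.046], [0.0, -0.309, 0.951, 0.411], [0.0, 0.0, 0.0, 1.0]] 306.5110064351946
red [260.  230.7] 520 [[0.5575, 0.047]] [34. 20.] 90.0
green [507.7 115.2] 167 [[0.4492, 0.3059]] [26. 10.] 90.0
green [172.4 245.4] 1029 [[0.5682, -0.0557]] [59.4 23.1] 85.6
orange [133.3 186. ] 402 [[0.5054, -0.1057]] [21. 20.] 0.0
orange [303.7 185.6] 396 [[0.5212, 0.1052]] [19. 20.] 90.0
orange [182.3 190.2] 173 [[0.5155, -0.0459]] [14. 11.] 90.0
orange [258.  189.9] 183 [[0.5224, 0.0483]] [16. 10.] 90.0
padl (np.float64(305.4120217635343), np.float64(187.0179409319973))
seatl (np.float64(260.40038336174985), np.float64(246.4907769364134))
```

View pics/w1.png

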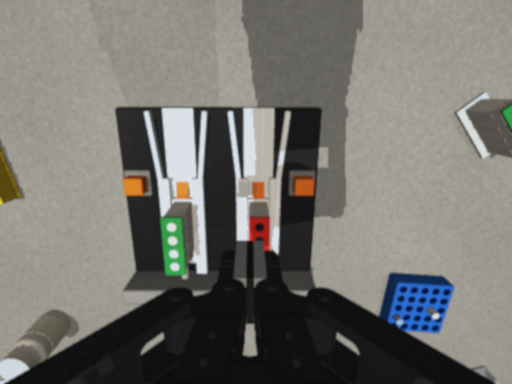

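```bash
python3 -c "
from h import *
print(inc([.522,.106,.072],175.6))"
```

```text
([-27.0, 67.6, 188.7], -0.0006)
```

Request:
{"fn": "servo_tool", "kwargs": {
  "increments": [0,-27,68,30,0,0,-27,68,60,0,0,-27,68,100,0,0,-27,68,140,0,0,-27,68,175,0,0,-27,68,189,0,0,-27,68,189,0,0,-27,68,193,0,0,-27,68,197,0,0,-27,68,199,0,0,-27,68,199,0]
}}

```text
t: 3.75
tcp_pos: [0.5226, 0.1056, 0.0619]
tcp_rot: [[-0.997, 0.079, 0.001], [0.079, 0.997, 0.0], [-0.001, 0.0, -1.0]]
contact_force: [0.0, 0.3, -0.2]
gripper_width: 0.004
gripper_force: 0.0
```

Request:
{"fn": "servo_tool", "kwargs": {
  "increments": [0,0,0,2,0,0,0,0,4,0,0,0,0,5,0,0,0,0,5,0]
}}

```text
t: 4.15
tcp_pos: [0.5223, 0.1055, 0.0563]
tcp_rot: [[-0.997, 0.079, -0.0], [0.079, 0.997, -0.0], [0.0, -0.0, -1.0]]
contact_force: [0.3, 0.2, 0.2]
gripper_width: 0.001
gripper_force: 0.0
```

Request:
{"fn": "servo_tool", "kwargs": {
  "increments": [0,0,0,1,0,0,0,0,2,0,0,0,0,3,0,0,0,0,3,0]
}}

```text
t: 4.55
tcp_pos: [0.5223, 0.1055, 0.0533]
tcp_rot: [[-0.997, 0.079, -0.0], [0.079, 0.997, -0.0], [0.0, -0.0, -1.0]]
contact_force: [-0.7, 0.3, 0.2]
gripper_width: 0.001
gripper_force: 0.0
```

Run:
```python
from h import *
o=bot.get_obs();print(o["t"],o["tcp_pos"],o["contact_force"])
s=bot.snapshot("scene");save(s,"s2.png")
print([(ce.round(1),st[4]) for ce,st,_,_ in blobs(s,"red",100)], proj(s,[.5222,.106,.045]),proj(s,list(o["tcp_pos"][:2])+[o["tcp_pos"][2]-.019]))
i=s["frame"][130:250,180:340,::-1];cv2.imwrite("pics/s2c.png",cv2.resize(i,None,fx=4,fy=4,interpolation=2))
```

```text
4.55 [0.52232685 0.10553384 0.05330717] [-0.74015886  0.26618611  0.15286127]
[(array([269.7, 195.9]), np.int32(353))] (np.float64(298.70310877316115), np.float64(196.6330134322449)) (np.float64(298.29030081985445), np.float64(199.19658726104282))
```

View pics/s2c.png

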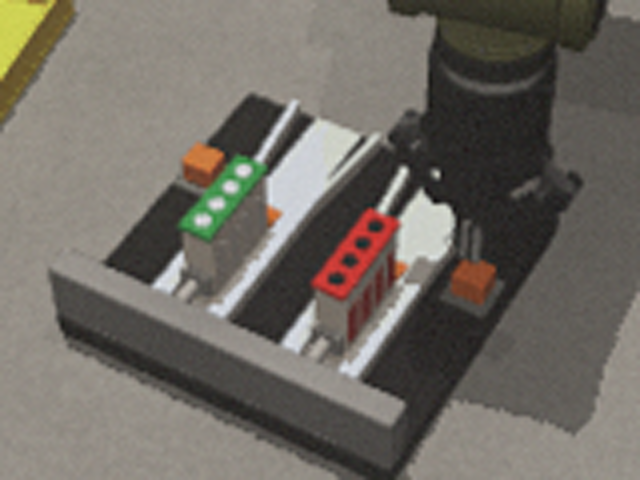

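The scene view shows the closed fingers as grey prongs ending at crop (470,262), at the far edge of the left pad (475,275), which is not pressed. I'll look from the wrist and top cameras.

Run:
```python
from h import *
o=bot.get_obs()
w=bot.snapshot("wrist"); s=bot.snapshot("scene"); 
for z in (.019,0,.01): print(z,proj(w,list(o["tcp_pos"][:2])+[o["tcp_pos"][2]-z]),proj(s,list(o["tcp_pos"][:2])+[o["tcp_pos"][2]-z]))
print([(ce.round(1),st[4],at(w,*ce,.045)) for ce,st,_,_ in blobs(w,"orange",50)])
a=cv2.resize(w["frame"][100:384,130:400],(400,420)); b=cv2.resize(s["frame"][165:215,265:313],(400,420),interpolation=2)
cv2.imwrite("pics/m3.png",np.hstack([a,b])[...,::-1])
```

```text
0.019 (np.float64(250.4721545418595), np.float64(233.8557488939316)) (np.float64(298.2828696151039), np.float64(199.18308824389655))
0 (np.float64(250.56655291988213), np.float64(248.70748307937006)) (np.float64(298.6976139163305), np.float64(194.56037340151428))
0.01 (np.float64(250.51446451850603), np.float64(240.512394269722)) (np.float64(298.4780427857473), np.float64(197.0076999140279))
[(array([250.9, 229.9]), np.int32(1204), array([0.51503116, 0.10631336, 0.045     ])), (array([  9.2, 243.2]), np.int32(630), array([ 0.51245801, -0.03236636,  0.045     ])), (array([163.6, 242.3]), np.int32(793), array([0.51882131, 0.05588175, 0.045     ]))]
```

View pics/m3.png

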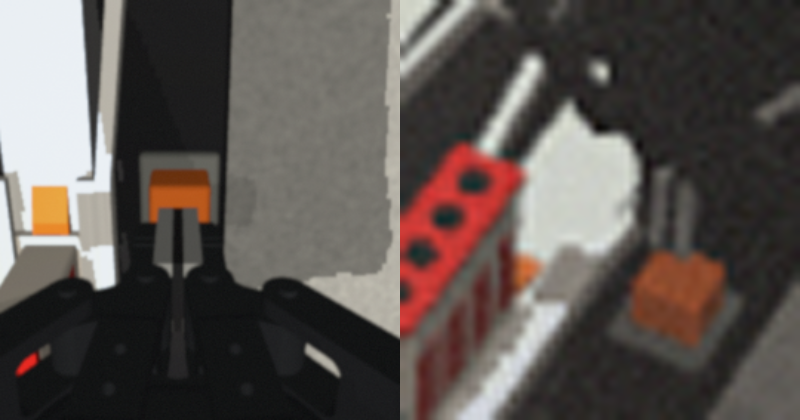

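The wrist view (left) shows the tips at montage (178,208) over the pad. The scene view has their ends at (675,255), just above it. They are still above the pad, so I'll keep going down in small steps and watch the force.

Request:
{"fn": "servo_tool", "kwargs": {
  "increments": [0,0,0,2,0,0,0,0,3,0,0,0,0,4,0,0,0,0,5,0,0,0,0,5,0]
}}

```text
t: 5.2
tcp_pos: [0.5224, 0.1055, 0.0483]
tcp_rot: [[-0.997, 0.079, -0.0], [0.079, 0.997, -0.0], [0.0, -0.0, -1.0]]
contact_force: [-0.6, 0.2, 1.0]
gripper_width: 0.001
gripper_force: 0.0
```

Request:
{"fn": "servo_tool", "kwargs": {
  "increments": [0,0,0,1,0,0,0,0,2,0,0,0,0,3,0,0,0,0,3,0]
}}

```text
t: 5.6
tcp_pos: [0.5223, 0.1055, 0.0453]
tcp_rot: [[-0.997, 0.079, -0.0], [0.079, 0.997, -0.0], [0.0, -0.0, -1.0]]
contact_force: [0.2, 0.4, -0.4]
gripper_width: -0.002
gripper_force: 0.0
```

Run:
```python
from h import *
w=bot.snapshot("wrist"); s=bot.snapshot("scene"); 
for n,c in (("w",w),("s",s)): print(n,[(ce.round(1),st[:5]) for ce,st,_,_ in blobs(c,"orange",50)])
a=cv2.resize(w["frame"][180:280,200:300],(400,400),interpolation=2); b=cv2.resize(s["frame"][165:215,265:315],(400,400),interpolation=2)
cv2.imwrite("pics/m4.png",np.hstack([a,b])[...,::-1])
```

```text
w [(array([251. , 232.7]), array([ 229,  220,   44,   31, 1047], dtype=int32)), (array([  4.5, 250.4]), array([  0, 231,  14,  34, 313], dtype=int32)), (array([160.2, 248.3]), array([148, 232,  27,  33, 834], dtype=int32))]
s [(array([36. , 59.4]), array([   0,    0,   76,  105, 4708], dtype=int32)), (array([169.1, 138. ]), array([141, 119,  57,  43, 501], dtype=int32)), (array([230.4, 170.7]), array([226, 166,  10,  11,  81], dtype=int32)), (array([297.7, 200.2]), array([293, 196,  11,  10,  77], dtype=int32))]
```

View pics/m4.png

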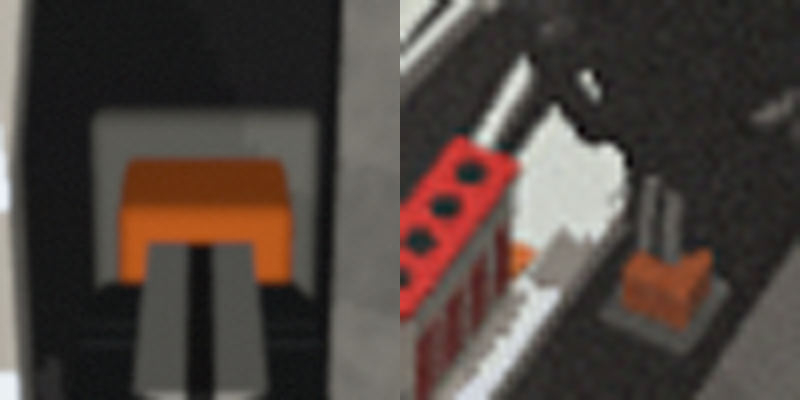

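The tips are now at the pad top (right panel 660,250; left panel 200,245) and have only just reached it.

Request:
{"fn": "servo_tool", "kwargs": {
  "increments": [0,0,0,1,0,0,0,0,2,0,0,0,0,3,0,0,0,0,4,0,0,0,0,4,0]
}}

```text
t: 6.2
tcp_pos: [0.5223, 0.1055, 0.0413]
tcp_rot: [[-0.997, 0.079, -0.0], [0.079, 0.997, -0.0], [0.0, -0.0, -1.0]]
contact_force: [0.6, 1.2, -0.4]
gripper_width: 0.001
gripper_force: 0.0
```

Request:
{"fn": "servo_tool", "kwargs": {
  "increments": [0,0,0,1,0,0,0,0,2,0,0,0,0,2,0,0,0,0,2,0]
}}

```text
t: 6.6
tcp_pos: [0.5224, 0.1055, 0.0395]
tcp_rot: [[-0.997, 0.079, -0.0], [0.079, 0.997, -0.0], [0.0, -0.0, -1.0]]
contact_force: [-0.4, 0.2, 0.6]
gripper_width: -0.003
gripper_force: 0.0
```

Run:
```python
from h import *
o=bot.get_obs();print(o["contact_force"],o["ft_torque"],o["q"])
w=bot.snapshot("wrist"); s=bot.snapshot("scene"); 
for n,c in (("w",w),("s",s)): print(n,[(ce.round(1),st[:5]) for ce,st,_,_ in blobs(c,"orange",50)])
print([(ce.round(1),st[4]) for ce,st,_,_ in blobs(s,"red",100)])
a=cv2.resize(w["frame"][180:280,200:300],(400,400),interpolation=2); b=cv2.resize(s["frame"][165:215,265:315],(400,400),interpolation=2)
cv2.imwrite("pics/m5.png",np.hstack([a,b])[...,::-1])
```

```text
[-0.37734308  0.15534129  0.63653418] [ 0.00225028  0.01672099 -0.02775257] [ 7.48424851e+00  2.81394263e+01  9.90723895e+01 -3.28944026e-04
  5.27915796e+01 -7.80018593e+01]
w [(array([251.3, 234.4]), array([229, 223,  45,  28, 944], dtype=int32)), (array([157.5, 252.8]), array([145, 236,  27,  34, 885], dtype=int32)), (array([  1.6, 262. ]), array([  0, 249,   6,  21,  72], dtype=int32))]
s [(array([36.3, 59.8]), array([   0,    0,   77,  105, 4606], dtype=int32)), (array([156.8, 131.6]), array([144, 119,  30,  28, 142], dtype=int32)), (array([186.7, 136.3]), array([175, 122,  22,  39, 215], dtype=int32)), (array([167.9, 157.7]), array([162, 154,  14,   8,  61], dtype=int32)), (array([230.4, 170.6]), array([226, 166,  10,  11,  80], dtype=int32)), (array([297.6, 200.6]), array([293, 196,  11,  10,  66], dtype=int32))]
[(array([269.6, 195.9]), np.int32(354))]
```

View pics/m5.png

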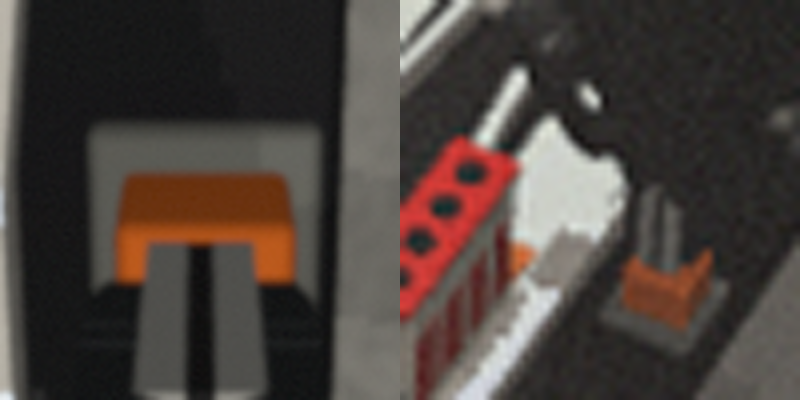

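No contact yet: the pad's outline hasn't changed and the tips are just above it.

Request:
{"fn": "servo_tool", "kwargs": {
  "increments": [0,0,0,1,0,0,0,0,2,0,0,0,0,3,0,0,0,0,3,0]
}}

```text
t: 7.1
tcp_pos: [0.5224, 0.1055, 0.0365]
tcp_rot: [[-0.997, 0.079, 0.0], [0.079, 0.997, 0.0], [-0.0, 0.0, -1.0]]
contact_force: [-0.6, -0.1, 1.8]
gripper_width: -0.0
gripper_force: 0.9
```

Request:
{"fn": "servo_tool", "kwargs": {
  "increments": [0,0,0,2,0,0,0,0,4,0,0,0,0,5,0,0,0,0,5,0]
}}

```text
t: 7.5
tcp_pos: [0.5225, 0.1056, 0.0313]
tcp_rot: [[-0.997, 0.079, 0.0], [0.079, 0.997, 0.0], [-0.0, 0.0, -1.0]]
contact_force: [-0.1, 0.5, 2.7]
gripper_width: -0.003
gripper_force: 1.4
```

Run:
```python
from h import *
s=bot.snapshot("scene"); 
print([(ce.round(1),st[:5]) for ce,st,_,_ in blobs(s,"orange",50)])
print([(ce.round(1),st[4]) for ce,st,_,_ in blobs(s,"red",100)])
```

```text
[(array([35.8, 59.3]), array([   0,    0,   76,  105, 4560], dtype=int32)), (array([169.9, 136.6]), array([144, 119,  54,  43, 509], dtype=int32)), (array([230.4, 170.7]), array([226, 166,  10,  11,  81], dtype=int32)), (array([297.6, 201.5]), array([293, 198,  11,   8,  53], dtype=int32))]
[(array([272. , 192.5]), np.int32(350))]
```

The spent cartridge popped loose: the red top shifted from (269.7,195.9) to (272.0,192.5). The pad only started moving at TCP z≈0.037, so the real tips sit about 27 mm higher than I assumed. I'll allow for that in the grasps.

Request:
{"fn": "servo_tool", "kwargs": {
  "increments": [0,0,0,-30,0,0,0,0,-80,0,0.3,0,0,-120,0,0.6,-20,-25,-120,0,0.85,-44,-56,-120,0,0.85,-44,-56,-120,0,0.85,-44,-56,-120,0,0.85,-44,-56,-120,0]
}}

```text
t: 8.35
tcp_pos: [0.5614, 0.0467, 0.1512]
tcp_rot: [[-0.997, 0.078, -0.001], [0.078, 0.997, 0.0], [0.001, 0.0, -1.0]]
contact_force: [0.3, 0.2, -0.8]
gripper_width: 0.845
gripper_force: 0.0
```

Run:
```python
from h import *
o=bot.get_obs();print(o["t"],o["tcp_pos"],o["gripper_width"],o["contact_force"])
s=bot.snapshot("scene");t=bot.snapshot("top");w=bot.snapshot("wrist")
s0=np.load("scene0.npy",allow_pickle=True).item()
for c in (s0,s):
  b=max(blobs(c,"red",100),key=lambda b:b[1][4]);print(b[0],at(c,*b[0],.09),b[2])
a=cv2.resize(w["frame"],(400,300)); b=cv2.resize(s["frame"][110:230,200:330],(400,369),interpolation=2)
cv2.imwrite("pics/m6.png",np.hstack([a,b[:300]])[...,::-1])
```

```text
8.35 [0.56143615 0.04674781 0.15117183] 0.8446368343928281 [ 0.28523832  0.23615032 -0.7954311 ]
[269.59142857 195.77428571] [0.58741231 0.05028135 0.09      ] ((270.0199890136719, 196.63998413085938), (16.399999618530273, 29.800003051757812), 36.869895935058594)
[271.75852273 193.15625   ] [0.57709296 0.05161962 0.09      ] ((271.9200134277344, 193.94003295898438), (16.200000762939453, 29.200000762939453), 36.869895935058594)
```

View pics/m6.png

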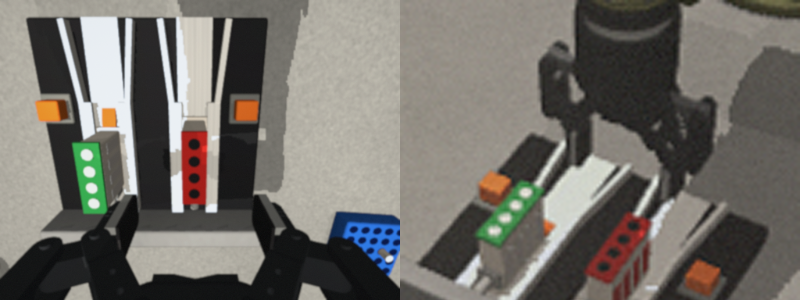

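The wrist view shows the red cartridge unobstructed at (195,168) in the left panel, between the open fingers. Next I'll measure its position.

Run:
```python
from h import *
w=bot.snapshot("wrist");o=bot.get_obs()
for k in("red","green"):
  for b in blobs(w,k,200):
    c=np.array([at(w,*p,.09)[:2] for p in cv2.boxPoints(b[2])]);print(k,b[1][4],at(w,*b[0],.09),"rect",at(w,*b[2][0],.09),np.round(c,4).tolist())
print([ (b[1][4],at(w,*b[0],.045)) for b in blobs(w,"orange",100)])
print(o["tcp_pos"])
```

```text
red 2484 [0.56470098 0.04539316 0.09      ] rect [0.56600831 0.04562274 0.09      ] [[0.6043, 0.0301], [0.5297, 0.0371], [0.5314, 0.0597], [0.6062, 0.055]]
green 2455 [ 0.56711168 -0.05516094  0.09      ] rect [ 0.5677351  -0.05538585  0.09      ] [[0.5315, -0.0654], [0.5298, -0.0394], [0.6078, -0.0443], [0.6102, -0.0733]]
[(np.int32(814), array([0.52186423, 0.10432222, 0.045     ])), (np.int32(909), array([ 0.50607301, -0.10391483,  0.045     ])), (np.int32(396), array([ 0.51830067, -0.0431371 ,  0.045     ]))]
[0.56161975 0.04686683 0.15150771]
```

Request:
{"fn": "servo_tool", "kwargs": {
  "increments": [0.85,-3.5,-1.2,40,0,0.85,-3.5,-1.2,75,0,0.85,-3.5,-1.2,92,0,0.85,-3.5,-1.2,98,0,0.85,-3.5,-1.2,98,0,0.2,-3.5,-1.2,98,0,0.1,-3.5,-1.2,98,0,0.1,-3.5,-1.2,98,0,0.1,-3.5,-1.2,98,0,0.1,-3.5,-1.2,98,0,0.1,-3.5,-1.2,98,0],
  "grip_force": 50
}}

```text
t: 9.65
tcp_pos: [0.5656, 0.0447, 0.0542]
tcp_rot: [[-0.997, 0.079, 0.001], [0.079, 0.997, -0.0], [-0.001, 0.0, -1.0]]
contact_force: [-2.5, 0.1, 5.5]
gripper_width: 0.274
gripper_force: 50.0
```

Request:
{"fn": "servo_tool", "kwargs": {
  "increments": [0.1,15,0,0,0,0.1,35,0,0,0,0.1,60,0,0,0,0.1,85,0,0,0,0.1,105,0,0,0,0.1,115,0,0,0,0.1,115,0,-10,0,0.1,115,0,-40,0,0.1,115,0,-70,0,0.1,115,0,-70,0]
}}

```text
t: 10.65
tcp_pos: [0.4529, 0.0538, 0.1274]
tcp_rot: [[-0.997, 0.079, 0.006], [0.079, 0.997, 0.0], [-0.006, 0.001, -1.0]]
contact_force: [0.5, 0.2, -2.0]
gripper_width: 0.27
gripper_force: 49.3
```

Run:
```python
from h import *
o=bot.get_obs();print(o["t"],o["tcp_pos"],o["gripper_width"],o["gripper_force"],o["contact_force"])
s=bot.snapshot("scene");t=bot.snapshot("top")
for c in (s,t):
  for b in blobs(c,"red",60): print(b[0],b[1][4])
print(proj(s,[.451,.0545,.16]),proj(t,[.451,.0545,.16]))
```

```text
10.65 [0.45294687 0.05384542 0.12739244] 0.2704085641886673 49.27898123860359 [ 0.54954742  0.17568259 -1.99511681]
[290.67839196 147.98492462] 199
(np.float64(293.247088048603), np.float64(142.50488029301295)) (np.float64(230.68585902685547), np.float64(223.58760487578633))
```

Request:
{"fn": "servo_tool", "kwargs": {
  "increments": [0.1,-3,-45,0,0,0.1,-6,-90,0,0,0.1,-9,-135,0,0,0.1,-13,-180,0,0,0.1,-16,-225,0,0,0.1,-19,-270,0,0,0.1,-22,-315,0,0,0.1,-26,-360,0,0,0.1,-29,-400,0,0,0.1,-29,-406,10,0,0.1,-29,-406,40,0,0.1,-29,-406,65,0,0.1,-29,-406,78,0,0.1,-29,-406,84,0,0.1,-29,-406,86,0,0.1,-29,-406,86,0]
}}

```text
t: 12.35
tcp_pos: [0.448, -0.3533, 0.0383]
tcp_rot: [[-0.997, 0.078, 0.001], [0.078, 0.997, -0.001], [-0.001, -0.001, -1.0]]
contact_force: [-0.5, -0.1, -0.2]
gripper_width: 0.276
gripper_force: 49.7
```

Run:
```python
from h import *
o=bot.get_obs();print(o["t"],o["tcp_pos"],o["gripper_width"],o["gripper_force"],o["contact_force"])
s=bot.snapshot("scene")
cv2.imwrite("pics/s7.png",cv2.resize(s["frame"][70:190,110:270],None,fx=4,fy=4,interpolation=2)[...,::-1])
```

```text
12.35 [ 0.44798968 -0.35328521  0.03829912] 0.27567627350921836 49.67526510357857 [-0.46422031 -0.12405939 -0.19429469]
```

View pics/s7.png

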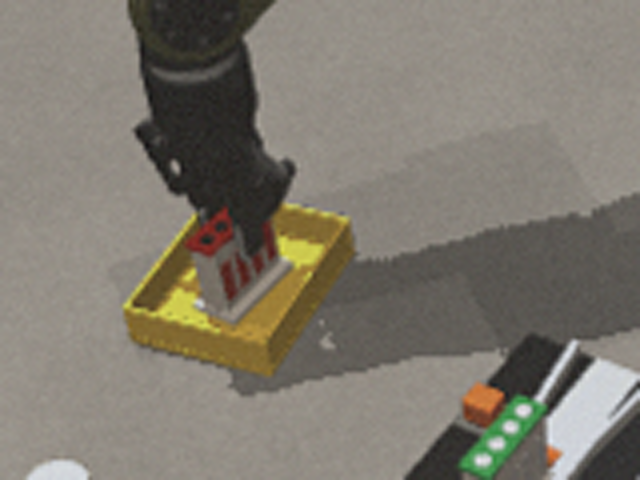

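The red cartridge (235,265) stands upright inside the tray, near its middle. Releasing it.

Request:
{"fn": "servo_tool", "kwargs": {
  "increments": [0.4,0,0,0,0,0.6,0,0,0,0,0.6,0,0,0,0,0.6,0,0,0,0,0.6,0,0,-20,0,0.6,0,0,-60,0,0.7,0,0,-105,0,0.7,0,0,-150,0,0.7,0,0,-170,0,0.7,0,0,-170,0]
}}

```text
t: 13.4
tcp_pos: [0.4484, -0.3539, 0.211]
tcp_rot: [[-0.997, 0.079, 0.004], [0.079, 0.997, -0.004], [-0.005, -0.004, -1.0]]
contact_force: [-0.1, 0.3, 0.7]
gripper_width: 0.697
gripper_force: 0.0
```

Run:
```python
from h import *
o=bot.get_obs();print(o["t"],o["tcp_pos"],o["gripper_width"])
s=bot.snapshot("scene");w=bot.snapshot("wrist")
for c in(s,w):print([(b[0],b[1][4],at(c,*b[0],.074),b[2]) for b in blobs(c,"red",100)])
t=np.load("top0.npy",allow_pickle=True).item()
b=[b for b in blobs(t,"green",100) if b[0][0]<200][0]
c=np.array([at(t,*p,.07)[:2] for p in cv2.boxPoints(b[2])]);print(c.round(4).tolist(), at(t,*b[2][0],.07))
# move to look: above fresh
print(inc([.39,.30,.25],213-0),inc([.39,.30,.25],33))
```

```text
13.4 [ 0.44836665 -0.35390806  0.21097793] 0.6968028605887027
[(array([169.14333333, 129.17      ]), np.int32(300), array([ 0.46368192, -0.33654928,  0.074     ]), ((169.75, 129.25), (16.970561981201172, 24.748735427856445), 45.0))]
[(array([249.88669302, 177.69565217]), np.int32(1518), array([ 0.44310657, -0.35348193,  0.074     ]), ((249.5, 179.5), (73.0, 25.0), 90.0))]
[[0.495, 0.3773], [0.5078, 0.3576], [0.4471, 0.3174], [0.4345, 0.337]] [0.47102648 0.34728793 0.07      ]
([108.7, 646.5, -42.8], -0.6548) ([108.7, 646.5, -42.8], 2.4868)
```

```bash
python3 -c "
from h import *
print(inc([.462,.341,.19],213.5))"
```

```text
([40.1, 693.0, 17.2], -0.6635)
```

Request:
{"fn": "servo_tool", "kwargs": {
  "increments": [0.85,40,693,17,-0.66,0.85,40,693,17,-0.66,0.85,40,693,17,-0.66,0.85,40,693,17,-0.66,0.85,40,693,17,-0.66,0.85,40,693,17,-0.66,0.85,40,693,17,-0.66,0.85,40,693,17,-0.66,0.85,40,693,17,-0.66,0.85,40,693,17,-0.66,0.85,40,693,17,-0.66,0.85,40,693,17,-0.66,0.85,40,693,17,-0.66,0.85,40,693,17,-0.66,0.85,40,693,17,-0.66,0.85,40,693,17,-0.66,0.85,40,693,17,-0.66,0.85,40,693,17,-0.66]
}}

```text
t: 15.3
tcp_pos: [0.4624, 0.3397, 0.1903]
tcp_rot: [[-0.837, -0.548, -0.0], [-0.548, 0.837, -0.0], [0.0, -0.0, -1.0]]
contact_force: [0.6, -0.1, 0.9]
gripper_width: 0.846
gripper_force: 0.0
```

Run:
```python
from h import *
w=bot.snapshot("wrist");o=bot.get_obs();print(o["t"],o["tcp_pos"],o["gripper_width"])
for b in blobs(w,"green",200):
    c=np.array([at(w,*p,.07)[:2] for p in cv2.boxPoints(b[2])])
    pts=np.array([at(w,u,v,.07)[:2] for v,u in np.argwhere(b[3])]); r=cv2.minAreaRect((pts*1000).astype(np.float32))
    print(b[0],b[1],r); 
    if r[1][0]>0: print(inc([r[0][0]/1000,r[0][1]/1000,.036],213.5,o))
    e=np.linalg.svd(pts-pts.mean(0),full_matrices=False)[2][0]; print("yaw",np.degrees(np.arctan2(e[1],e[0])),pts.mean(0))
```

```text
15.35 [0.46250857 0.33977562 0.19046699] 0.8484360490405697
[250.78951311 195.23820225] [ 238  158   26   77 1335] ((470.4647521972656, 345.5159912109375), (74.15785217285156, 22.901477813720703), 34.008155822753906)
([-9.8, 0.4, 154.5], -0.005)
yaw 33.95092577500769 [0.46901812 0.34469394]
```

Request:
{"fn": "servo_tool", "kwargs": {
  "increments": [0.85,-10,0.4,40,-0.013,0.85,-10,0.4,85,-0.013,0.85,-10,0.4,125,-0.013,0.85,-10,0.4,148,-0.013,0.85,-10,0.4,154,-0.013,0.85,-10,0.4,154,-0.013,0.2,-10,0.4,154,-0.013,0.1,-10,0.4,154,-0.013,0.1,-10,0.4,154,-0.013,0.1,-10,0.4,154,-0.013,0.1,-10,0.4,154,-0.013,0.1,-10,0.4,154,-0.013,0.1,-10,0.4,114,-0.013,0.1,-10,0.4,74,-0.013,0.1,-10,0.4,54,-0.013,0.1,-10,0.4,54,-0.013],
  "grip_force": 50
}}

```text
t: 16.95
tcp_pos: [0.4714, 0.3474, 0.1399]
tcp_rot: [[-0.829, -0.56, 0.005], [-0.56, 0.829, 0.003], [-0.006, -0.0, -1.0]]
contact_force: [0.8, -0.5, -1.9]
gripper_width: 0.273
gripper_force: 49.6
```

Run:
```python
from h import *
w=bot.snapshot("wrist");o=bot.get_obs();print(o["t"],o["tcp_pos"],o["gripper_width"],o["gripper_force"],o["contact_force"])
R=np.array(o["tcp_rot"]);z=o["tcp_pos"][2]+.034
for b in blobs(w,"green",200):
    p=at(w,*b[2][0],z); print(b[0],b[1],b[2], R.T@(p-o["tcp_pos"]))
O=np.array([.5725,-.005]);ax=np.array([np.cos(np.radians(-4.45)),np.sin(np.radians(-4.45))]);ay=np.array([-ax[1],ax[0]])
for dx,zz in((-.115,.11),(-.115,.058)):
  p=O+dx*ax+.05*ay; print(p,inc([*p,zz],175.55,o))
```

```text
17.0 [0.47069068 0.34688012 0.13762622] 0.2713209273333877 49.59206610918045 [-0.35931885  0.63478709 -1.70937173]
[249.54900629 271.31425174] [ 221  202   58  146 5887] ((250.3172149658203, 274.493896484375), (145.85763549804688, 56.10500717163086), 88.8982925415039) [ 0.00354737 -0.00019056 -0.03400859]
[0.46172613 0.05377202] ([171.6, -237.8, 27.2], 0.6719)
[0.46172613 0.05377202] ([171.7, -237.8, 79.2], 0.6719)
```

Request:
{"fn": "servo_tool", "kwargs": {
  "increments": [0.1,172,-238,25,0.67,0.1,172,-238,25,0.67,0.1,172,-238,25,0.67,0.1,172,-238,25,0.67,0.1,172,-238,25,0.67,0.1,172,-238,25,0.67,0.1,172,-238,25,0.67,0.1,172,-238,25,0.67,0.1,172,-238,25,0.67,0.1,172,-238,25,0.67,0.1,172,-238,25,0.67]
}}

```text
t: 18.1
tcp_pos: [0.461, 0.054, 0.1113]
tcp_rot: [[-0.997, 0.074, -0.0], [0.074, 0.997, 0.0], [0.0, -0.0, -1.0]]
contact_force: [-0.1, 0.2, -1.0]
gripper_width: 0.272
gripper_force: 49.6
```

Run:
```python
from h import *
o=bot.get_obs();print(o["t"],o["tcp_pos"],o["gripper_width"],o["gripper_force"],o["contact_force"])
O=np.array([.5725,-.0055]);ax=np.array([np.cos(np.radians(-4.45)),np.sin(np.radians(-4.45))]);ay=np.array([-ax[1],ax[0]])
for dx,zz in((-.115,.0545),(-.06,.0545),(.004,.0545)):
  p=O+dx*ax+.05*ay; print(p,inc([*p,zz],175.55,o))
w=bot.snapshot("wrist")
cv2.imwrite("pics/w8.png",w["frame"][...,::-1])
```

```text
18.1 [0.46103223 0.05400555 0.11131208] 0.2723226440860979 49.63355451822281 [-0.11848083  0.21141115 -1.02326616]
[0.46172613 0.05327202] ([-0.8, -0.7, 56.8], 0.0035)
[0.51656033 0.04900462] ([-55.8, -0.9, 56.8], 0.0035)
[0.5803674  0.04403891] ([-119.8, -1.1, 56.8], 0.0035)
```

View pics/w8.png

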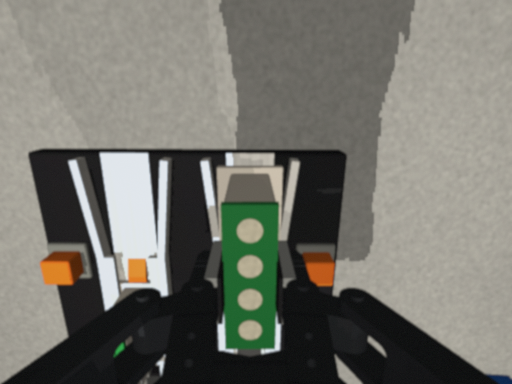

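The green cartridge (250,270) is held squarely between the left rail's guides (207 and 295), so it is ready to go down.

Request:
{"fn": "servo_tool", "kwargs": {
  "increments": [0.1,0,-0.7,20,0.004,0.1,0,-0.7,40,0.004,0.1,0,-0.7,52,0.004,0.1,0,-0.7,56,0.004,0.1,0,-0.7,56.5,0.004,0.1,0,-0.7,56.5,0.004,0.1,0,-0.7,56.5,0.004]
}}

```text
t: 18.85
tcp_pos: [0.4613, 0.0528, 0.0565]
tcp_rot: [[-0.997, 0.079, 0.001], [0.079, 0.997, 0.0], [-0.001, 0.0, -1.0]]
contact_force: [-12.3, 0.1, 22.8]
gripper_width: 0.276
gripper_force: 54.9
```

Request:
{"fn": "servo_tool", "kwargs": {
  "increments": [0.1,0,0,-1.7,0,0.1,0,0,-1.7,0,0.1,-10,0,-1.7,0,0.1,-20,0,-1.7,0,0.1,-30,0,-1.7,0,0.1,-40,0,-1.7,0,0.1,-40,0,-1.7,0]
}}

```text
t: 19.55
tcp_pos: [0.5025, 0.0491, 0.0567]
tcp_rot: [[-0.997, 0.08, 0.001], [0.08, 0.997, -0.0], [-0.001, 0.0, -1.0]]
contact_force: [0.6, -0.7, 0.8]
gripper_width: 0.269
gripper_force: 51.9
```

Request:
{"fn": "servo_tool", "kwargs": {
  "increments": [0.1,-10,0.3,0,0,0.1,-20,0.5,0,0,0.1,-30,0.5,0,0,0.1,-40,0.5,0,0,0.1,-50,0.5,0,0,0.1,-60,0.5,0,0,0.1,-66,0.5,0,0,0.1,-66,0.5,0,0]
}}

```text
t: 20.35
tcp_pos: [0.5676, 0.0444, 0.0566]
tcp_rot: [[-0.997, 0.08, 0.0], [0.08, 0.997, -0.0], [-0.0, 0.0, -1.0]]
contact_force: [0.7, -0.8, 4.2]
gripper_width: 0.271
gripper_force: 52.1
```

Run:
```python
from h import *
o=bot.get_obs();print(o["t"],o["tcp_pos"],o["contact_force"])
s0=np.load("scene0.npy",allow_pickle=True).item();s=bot.snapshot("scene")
for c in(s0,s):print([(b[0].round(1),b[1][:5]) for b in blobs(c,"green",100)])
print([(b[0],at(s,*b[0],.09)) for b in blobs(s,"orange",60)][-2:])
```

```text
20.35 [0.56756551 0.0443561  0.05661998] [ 0.73317159 -0.75428127  4.24733117]
[(array([235.1, 178.9]), array([225, 169,  22,  21, 202], dtype=int32)), (array([395. , 207.7]), array([386, 196,  19,  24, 214], dtype=int32))]
[(array([235.1, 178.9]), array([225, 169,  22,  21, 203], dtype=int32)), (array([266.9, 193.8]), array([260, 184,  13,  18, 120], dtype=int32))]
[(array([230.43209877, 170.66666667]), array([ 0.55138349, -0.08134902,  0.09      ])), (array([297.91011236, 199.94382022]), array([0.56986321, 0.12045349, 0.09      ]))]
```

Request:
{"fn": "servo_tool", "kwargs": {
  "increments": [0.1,-4,0,0,0,0.1,-7,0,0,0,0.1,-9,0,0,0,0.1,-11,0,0,0,0.1,-11,0,0,0]
}}

```text
t: 20.9
tcp_pos: [0.5771, 0.0436, 0.0568]
tcp_rot: [[-0.997, 0.08, -0.002], [0.08, 0.997, -0.0], [0.002, -0.0, -1.0]]
contact_force: [-7.6, 0.0, 9.5]
gripper_width: 0.272
gripper_force: 52.9
```

Request:
{"fn": "servo_tool", "kwargs": {
  "increments": [0.1,-1,0,0,0,0.1,-2,0,0,0,0.1,-3,0,0,0,0.1,-3,0,0,0]
}}

```text
t: 21.3
tcp_pos: [0.58, 0.0434, 0.0568]
tcp_rot: [[-0.997, 0.08, -0.002], [0.08, 0.997, -0.0], [0.002, -0.0, -1.0]]
contact_force: [-8.8, -0.2, 9.7]
gripper_width: 0.27
gripper_force: 53.0
```

Run:
```python
from h import *
s0=np.load("scene0.npy",allow_pickle=True).item();s=bot.snapshot("scene")
for c in(s0,s):print([(b[0].round(1),b[1][:5]) for b in blobs(c,"orange",60) if b[0][0]>200])
f=lambda c:cv2.resize(c["frame"][160:230,230:310],(400,350),interpolation=2)
cv2.imwrite("pics/m9.png",np.hstack([f(s0),f(s)])[...,::-1])
```

```text
[(array([230.4, 170.6]), array([226, 166,  10,  11,  80], dtype=int32)), (array([297.7, 198.9]), array([293, 194,  11,  12,  92], dtype=int32))]
[(array([230.4, 170.7]), array([226, 166,  10,  11,  82], dtype=int32)), (array([297.8, 199.3]), array([293, 194,  11,  12,  98], dtype=int32))]
```

View pics/m9.png

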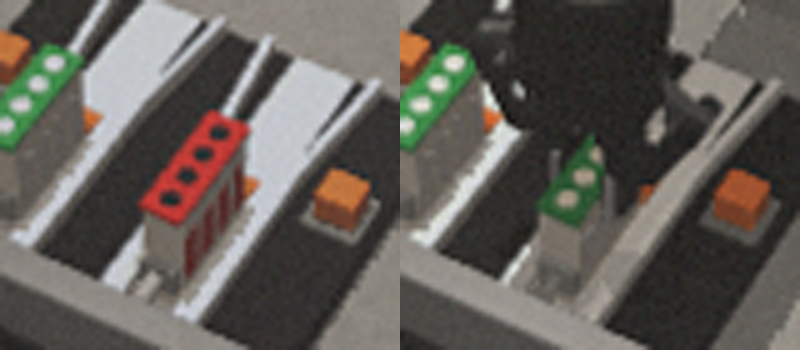

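The fresh cartridge is fully in: the pad (740,195) looks raised again and the orange nose shows behind it at (648,190). I'll push slightly further, then release.

Request:
{"fn": "servo_tool", "kwargs": {
  "increments": [0.1,-1,0,0,0,0.1,-1.5,0,0,0,0.1,-1.5,0,0,0]
}}

```text
t: 21.65
tcp_pos: [0.5814, 0.0433, 0.0567]
tcp_rot: [[-0.997, 0.08, -0.002], [0.08, 0.997, -0.0], [0.002, -0.0, -1.0]]
contact_force: [-9.8, 0.6, 9.9]
gripper_width: 0.272
gripper_force: 53.1
```

Run:
```python
from h import *
o=bot.get_obs();print(o["tcp_pos"],o["contact_force"])
s=bot.snapshot("scene")
print([(b[0].round(1),b[1][:5]) for b in blobs(s,"orange",60) if b[0][0]>200])
```

```text
[0.58142965 0.04325332 0.05673547] [-9.75688649  0.62266162  9.88968884]
[(array([230.4, 170.7]), array([226, 166,  10,  11,  82], dtype=int32)), (array([297.8, 199.3]), array([293, 194,  11,  12,  97], dtype=int32))]
```

Releasing: back the command off slightly, open, then lift straight up.

Request:
{"fn": "servo_tool", "kwargs": {
  "increments": [0.1,2,0,0,0,0.4,2,0,0,0,0.7,2,0,0,0,0.7,2,0,0,0,0.7,2,0,0,0,0.7,2,0,-30,0,0.7,2,0,-75,0,0.7,2,0,-120,0,0.7,40,0,-150,0,0.7,90,0,-160,0,0.7,140,0,-160,0,0.7,150,0,-160,0]
}}

```text
t: 22.9
tcp_pos: [0.4292, 0.0555, 0.2169]
tcp_rot: [[-0.997, 0.079, 0.0], [0.079, 0.997, 0.0], [-0.0, 0.0, -1.0]]
contact_force: [0.7, 0.9, -0.3]
gripper_width: 0.707
gripper_force: 0.0
```

Run:
```python
from h import *
o=bot.get_obs();print(o["t"],o["tcp_pos"],o["contact_force"])
s0=np.load("scene0.npy",allow_pickle=True).item();t0=np.load("top0.npy",allow_pickle=True).item()
s=bot.snapshot("scene");t=bot.snapshot("top");w=bot.snapshot("wrist")
for c in(s0,s,t0,t):print([(k,b[0].round(1).tolist(),int(b[1][4])) for k in("green","orange","red") for b in blobs(c,k,40) if b[1][4]<400])
for b in blobs(w,"green",300): print(b[1],at(w,*b[2][0],.09))
```

```text
22.9 [0.4292209  0.05552279 0.2168858 ] [ 0.71200914  0.90055123 -0.30739313]
[('green', [235.1, 178.9], 202), ('green', [395.0, 207.7], 214), ('orange', [156.9, 134.6], 251), ('orange', [180.1, 143.4], 248), ('orange', [230.4, 170.6], 80), ('orange', [297.7, 198.9], 92), ('red', [269.6, 195.8], 350), ('red', [22.8, 252.2], 55)]
[('green', [235.1, 178.9], 203), ('green', [267.9, 192.9], 220), ('orange', [230.4, 170.7], 80), ('orange', [297.6, 199.0], 94), ('red', [169.1, 129.1], 306), ('red', [22.9, 252.2], 56)]
[('green', [269.1, 180.5], 208), ('green', [129.5, 218.4], 210), ('orange', [214.1, 198.8], 56), ('orange', [287.4, 203.0], 54), ('red', [234.3, 178.6], 224)]
[('green', [234.7, 178.5], 213), ('green', [269.1, 180.5], 208), ('orange', [214.3, 198.8], 56), ('orange', [381.6, 209.2], 60), ('orange', [287.4, 203.0], 54), ('red', [374.2, 221.8], 219)]
[238 283  23  60 965] [0.57624874 0.04275623 0.09      ]
```

The fresh cartridge in the top image (234.7,178.5) matches the original seat (234.3,178.6). Both pads are up, the good cartridge has not moved, and the spent one is in the tray.

```bash
python3 -c "
from station import bot
print(bot.job_done())"
```

```text
the job is handed in; nothing more can be done
None
```

The job is handed in: the spent cartridge stands in the waste tray, the fresh one is latched in the left rail with both catches up, and the good one has not moved. It took about 23 s of the 72 s allowed; the judge's verdict was not shown to me.

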